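Release a dead centrifuge's lid with its hand crank

ROBOT

A 6-joint arm with a two-finger parallel gripper is mounted at the origin on the work surface; the furniture and walls round the work are solid. World frame = base frame: x ahead of the robot, y to its left, z up, the work surface at z = 0. Lengths are in m, angles in rad, forces in N, time in s.
With the tool pointing down it reaches from about 0.35 to 0.975 m from the base axis. Payload 4.9 kg.
Tool frame: the origin (TCP) lies at the very end of the fingers, on their centre line; the grasp point (between the pads) lies 19 mm behind it; z points along the fingers, y is the line along which they close (so a half turn about z gives the same grasp; the last joint's range is limited). The gripper opens to 85 mm and grips with 20 to 120 N. Pads are 22 mm wide; open, the fingers measure 114 mm over their backs; the gripper's body (76 mm by 85 mm) begins 54 mm behind the grasp point. The pads swing forward as they close: fully open they stand 13 mm farther back than shut.
Start: joints at [1.07, 0.053, 1.613, -0, 1.476, -0.119], TCP at [0.233, 0.58, 0.231] pointing down, gripper open.
Joint ranges: [-3.01, 3.01], [-1.01, 2.22], [0.06, 2.58], [-1.02, 4.17], [0.09, 2.62], [-3.14, 3.14]. Speed limits (rad/s): [2.57, 2.57, 3.14, 3.14, 3.14, 3.14].

INTERFACE

Orientations are given as a unit quaternion [x, y, z, w].
In Python, from rig import env gives the robot as it stands. The module is installed in compiled form; this text tells all that it offers. Calls block until the motion is done:
- env.movep(position, orientation): joint-space move of the TCP to a pose.
- env.line_to(position, attitude=None, vel=0.15, threshold=None): straight line of the TCP; attitude=None keeps the orientation; vel is the mean speed in m/s. With threshold (N) it stops when the force on the tool has changed by that much, and returns True; else False.
- env.movej(angles): joint-space move.
- env.open_gripper() and env.grasp(f_grip=None): open the fingers fully, or close them until they stop; f_grip is the grip in N (None keeps the last).
- env.wait(seconds).
- env.ik(position, orientation): joint angles nearest the present ones, or None.
- env.snapshot(name): name is "side" or "top"; returns the picture (420x560x3 uint8, red, green, blue); there is no depth.
- env.get_calibration(name): a dict with "fx", "fy", "cx", "cy" (pixels), "k1" (the pictures are not rectified: a ray, as slopes to the right and down, at radius r is drawn at 1 + k1 r^2 times it, then the intrinsics apply), "rvec" (rotation vector, rad) and "tvec" (3), from world to camera coordinates, as OpenCV has them. Camera axes: x right, y down, z forward; pixel columns grow to the right and rows downward; lengths in m; the calibration is good to about 2 mm. A picture is of the moment at which its call begins. get_calibration takes no time and is no camera call.
A pose or a line that the arm cannot do raises env.MotionError and nothing moves.
- env.job_done(): hands the job in; it is judged then, once.
Readings, each from a call of its own:
- env.read_time(): time.
- env.read_joint_positions(): joint angles.
- env.read_joint_velocities(): joint speeds.
- env.read_effort(): joint torques, N m.
- env.read_eef_pos(): TCP position.
- env.read_ee_rot(): TCP orientation.
- env.read_contact_force(): force on the tool from outside, world axes, zero at the start.
- env.read_wrist_torque(): the same for the moment, N m.
- env.read_finger_gap(): finger opening in m.
- env.read_grip_force(): force on a finger pad.
Only numpy, scipy, OpenCV 4.12 (cv2) and the standard library are available. Lean on these libraries where they do the work, as an engineer would, in place of code of your own. Each camera call takes 0.05 s, during which the arm holds its last target. There are 200 camera calls.

TASK

The power has failed and the centrifuge lid is locked. Take the loose crank from its dock, lower it into the round well in the centrifuge's top, feel gently for the hidden hexagon until the crank drops fully home on it, and only then turn it clockwise (seen from above) up to its stop, without forcing it there, so that the lid pops ajar. Leave the crank standing home in the well, and neither ram it nor disturb the things round about.

Things in the scene. Friction and masses are not known exactly. Their poses are not given: they have to be found in the camera images.
- centrifuge: White benchtop centrifuge, fixed; origin on the table under the middle of the release well. Console block (150 mm along its x, 114 mm high) reaches 50 mm to either side in y; the rotor chamber with its grey lid (100 mm high, lid top 112, ajar 133) lies from y = +50 to +220 mm.
- well_mouth (a point): Centre of the well's mouth on the console's flat top, 114 mm over the table; z up. Round bore 63 mm wide, mouth bevelled 3 mm. In it a dark upright hexagon, 34 mm across flats, up to 2 mm off the bore's middle in x and in y. Down from the mouth: 28 mm to its tip (a cone, 24 mm wide at the end, 33 at its foot), 40 mm to the full hexagon, 56 mm to the flange where the crank's foot rests when home.
- release (a joint): Turn of the hexagon, rad: 0 locked (stop: cannot go counter-clockwise), grows clockwise seen from above, stop at 1.4; stays where left; takes about 0.25 N m; lifts the lid 0.1 rad per rad. The angle of its flats is unknown, not square with the centrifuge. A crank not lined up with them rides on cone or corners, 34 to 41 mm below the mouth; centred and lined up within about 5 degrees it drops.
- crank_grip (a point): Centre of the red grip block of the loose crank: 42 mm along the crank's x, 15 mm across y, 34 mm high, on its upright axis. The crank stands socket-down in its dock, 118 mm high, 0.28 to 0.46 kg. A flat arm (11 mm wide, 10 high, 4 mm below this point) runs along +x to a black knob 72 mm from the axis, its top 26 mm above this point. Below: a 20 mm round shank.
- crank_foot (a point): Centre of the crank's lower rim, 92 mm below crank_grip. A hexagonal socket opens downward here: 35.8 mm across flats inside, 43.8 mm outside (50.6 over corners), 30 mm deep, one flat facing the crank's +x, the rest every 60 degrees. At the start the rim is 4 mm above the table in a hole 54 mm wide, 12 mm deep, of the grey dock (90 mm square, 16 high, fixed).
- crank: The steel crank itself; origin at crank_foot, z up along its axis, x along its arm.
- ointment_bottle: Small white bottle, 30 mm wide, 55 mm high, standing loose near the work; origin under its centre. Leave alone.
- swab_stack: Stack of white gauze swabs, 46x60x28 mm, lying loose; origin under its centre. Leave alone.
- steel_cup: Small steel cup, 66 mm wide, 42 mm high, standing loose; origin under its centre. Leave alone.
Mind the look-alikes: they are no part of the job. Of the things that look like the crank, the smaller one is meant.

How it is judged:
By the outcome, as a careful person would: the job done as asked, in the order asked, and still so for the second after the job is handed in, with the robot touching nothing.
It also fails if it takes over 72 s, if anything falls off the work surface, if the arm or the gripper's body presses on something with over 40 N, if the wrist force passes 120 N, or if a joint passes its speed limit or range.

## Working session

There is one attempt and no reset: what is moved stays moved. The work goes in short steps, each a Python script; the robot and the scene stay as the last script left them, time stands still between calls to the robot, and variables do not carry over. Pictures are saved under pics/ and viewed, at most 10 in all, crops included, and the job is handed in when it is done.

```bash
mkdir -p pics
python3 - <<'E'
from rig import env
import cv2
for n in("top","side"):
    cv2.imwrite(f"pics/{n}0.png",cv2.resize(env.snapshot(n)[:,:,::-1],(800,600),interpolation=cv2.INTER_CUBIC)); print(env.get_calibration(n))
print(env.read_time(),env.read_ee_rot(),env.read_contact_force())
E
```

```text
{'fx': 423.87912150511636, 'fy': 423.87912150511636, 'cx': 280.6409666121243, 'cy': 216.64368116108673, 'k1': -0.13484584406779135, 'rvec': array([ 2.19969072, -2.17618327,  0.04334466]), 'tvec': array([-0.3113554 ,  0.46842062,  1.23721478])}
{'fx': 450.0489302578133, 'fy': 450.0489302578133, 'cx': 273.18857833030313, 'cy': 210.92329728708617, 'k1': 0.048655410000788574, 'rvec': array([ 2.17338165,  0.00670385, -0.00905833]), 'tvec': array([-0.46537203, -0.07907315,  1.49940846])}
0.1 [ 1.89757051e-01  9.81830621e-01 -8.98440711e-04 -2.92900270e-04] [ 0.12570259 -0.56997233  0.48123786]
```

View pics/top0.png

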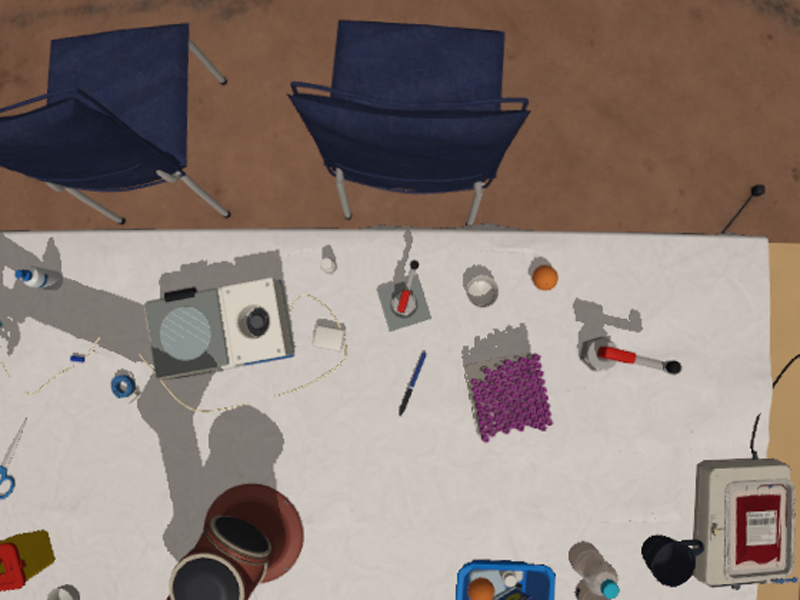

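View pics/side0.png

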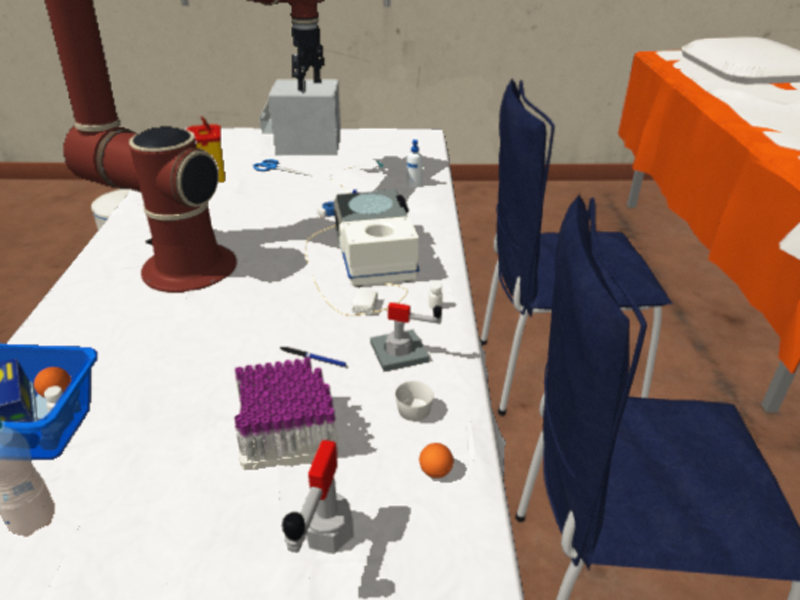

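Top: crank dock at about (404,302) in the 800-wide picture, well at (258,321), and the large look-alike at (600,355). Side: the same small crank stands in its dock at (400,325). I'll zoom in next.

```bash
cat > h.py <<'E'
from rig import env
import numpy as np, cv2
from scipy.spatial.transform import Rotation as R
def cam(n):
    c=env.get_calibration(n); return c,R.from_rotvec(c['rvec']).as_matrix(),np.array(c['tvec'])
def ray(n,u,v):
    c,M,t=cam(n); x=np.array([(u-c['cx'])/c['fx'],(v-c['cy'])/c['fy']]); s=x.copy()
    for _ in range(30): s=x/(1+c['k1']*(s@s))
    return -M.T@t, M.T@np.r_[s,1]
def atz(n,u,v,z):
    o,d=ray(n,u,v); return o+d*(z-o[2])/d[2]
def proj(n,p):
    c,M,t=cam(n); q=M@np.asarray(p,float)+t; s=q[:2]/q[2]; s=s*(1+c['k1']*(s@s))
    return np.array([c['fx']*s[0]+c['cx'],c['fy']*s[1]+c['cy']])
def down(yaw): # tool z down, tool x axis at angle yaw in world xy
    c,s=np.cos(yaw),np.sin(yaw); return R.from_matrix(np.array([[c,s,0],[s,-c,0],[0,0,-1]])).as_quat()
def crop(im,x0,y0,w,h,k,name): cv2.imwrite(name,cv2.resize(im[y0:y0+h,x0:x0+w,::-1],None,fx=k,fy=k,interpolation=cv2.INTER_CUBIC))
E
python3 - <<'E'
from h import *
crop(env.snapshot("top"),100,160,210,105,3.8,"pics/t1.png")
crop(env.snapshot("side"),220,130,100,130,4.6,"pics/s1.png")
E
```

```text
(no output)
```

View pics/t1.png

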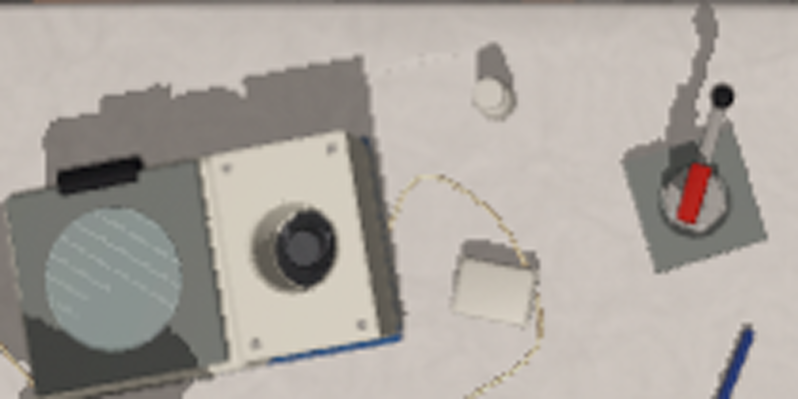

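View pics/s1.png

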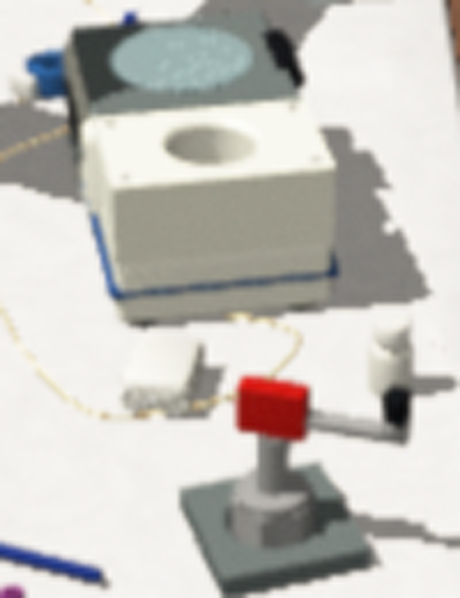

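Top crop: grip (694,194), knob (722,96), well mouth centre (295,247), screws (227,168), (332,149), (256,343) and (361,325). Side crop: well mouth (211,145), grip block about (272,408). The hexagon's flats can't be seen.

Run:
```python
from h import *
np.set_printoptions(precision=4,suppress=True)
T=lambda x,y:((x+.5)/3.8-.5+100,(y+.5)/3.8-.5+160)
S=lambda x,y:((x+.5)/4.6-.5+220,(y+.5)/4.6-.5+130)
im=env.snapshot("top").astype(int)
m=(im[...,0]>130)&(im[...,1]<70)&(im[...,2]<70); m[:, :260]=0;m[:,310:]=0;m[:160]=0;m[265:]=0
v,u=np.nonzero(m); g=atz("top",u.mean(),v.mean(),.112)
(c,wh,a)=cv2.minAreaRect(np.c_[u,v].astype(np.float32)); print("grip top",g,atz("top",*c,.113),wh,a,len(u))
k=atz("top",*T(722,96),.120); d=k-g; print("knob",k,np.hypot(*d[:2]),np.degrees(np.arctan2(d[1],d[0])))
# side cross-check: triangulate grip
def tri(p,q):
    o1,d1=ray("top",*p);o2,d2=ray("side",*q)
    s=np.linalg.lstsq(np.c_[d1,-d2],o2-o1,rcond=None)[0];a,b=o1+d1*s[0],o2+d2*s[1];return (a+b)/2,a-b
w=[atz("top",*T(*p),.114) for p in((227,168),(332,149),(256,343),(361,325))];print("screws",np.array(w)[:,:2],np.mean(w,0))
e=w[0]-w[2];print("cf x yaw",np.degrees(np.arctan2(e[1],e[0])),np.degrees(np.arctan2(*(w[1]-w[3])[1::-1])))
print("well",atz("top",*T(295,247),.114),atz("side",*S(211,145),.114),tri(T(295,247),S(211,145)))
for n,x,y in(("dock top",696,197),):
    cs=[atz("top",*T(*p),.016) for p in((622,158),(735,122),(768,238),(658,272))];print("dock",np.mean(cs,0),[np.linalg.norm(cs[i]-cs[i-1]) for i in range(4)])
ks=S(398,400);print("knob tri",tri(T(722,96),S(397,392)))
print("grip proj side",[proj("side",g+[0,0,-.016]),S(272,408)])
print("bottle",atz("top",*T(491,97),.055),"swab",atz("top",*T(495,290),.028))
```

```text
grip top [ 0.4833 -0.3115  0.112 ] [ 0.4826 -0.3111  0.113 ] (5.076479911804199, 15.229437828063965) 16.699243545532227 78
knob [ 0.5519 -0.3311  0.12  ] 0.07129649319046115 -15.929741324949239
screws [[ 0.498   0.0255]
 [ 0.5123 -0.0514]
 [ 0.3723  0.0011]
 [ 0.3864 -0.0752]] [ 0.4422 -0.025   0.114 ]
cf x yaw 11.006240297354385 10.717911843599108
well [ 0.4415 -0.0261  0.114 ] [ 0.442  -0.0298  0.114 ] (array([ 0.4417, -0.0254,  0.1117]), array([-0.0003, -0.    , -0.    ]))
dock [ 0.4864 -0.3123  0.016 ] [np.float64(0.09244157978458938), np.float64(0.09173629466580621), np.float64(0.09330153670721232), np.float64(0.08867599462836064)]
knob tri (array([ 0.5521, -0.3311,  0.1206]), array([-0.0006, -0.    , -0.0001]))
grip proj side [array([278.8891, 218.1786]), (278.7391304347826, 218.30434782608697)]
bottle [ 0.5581 -0.1577  0.055 ] swab [ 0.4131 -0.1597  0.028 ]
```

Run:
```python
from h import *
np.set_printoptions(precision=2,suppress=True)
r=np.radians
for off in(0,180):
    for y in(-16,): print("grasp",off,env.ik([.483,-.3115,.077],down(r(y+off))))
    for y in range(-150,151,30): 
        q=env.ik([.442,-.0255,.131],down(r(y+off))); print(off,y,q)
```

```text
grasp 0 [-0.7   0.08  1.85 -0.    1.21  1.15]
0 -150 [-0.23 -0.32  2.12 -0.    1.34 -2.32]
0 -120 [-0.23 -0.32  2.12 -0.    1.34 -2.84]
0 -90 [-0.23 -0.32  2.12 -0.    1.34  2.92]
0 -60 [-0.23 -0.32  2.12 -0.    1.34  2.39]
0 -30 [-0.23 -0.32  2.12 -0.    1.34  1.87]
0 0 [-0.23 -0.32  2.12 -0.    1.34  1.34]
0 30 [-0.23 -0.32  2.12 -0.    1.34  0.82]
0 60 [-0.23 -0.32  2.12 -0.    1.34  0.3 ]
0 90 [-0.23 -0.32  2.12 -0.    1.34 -0.23]
0 120 [-0.23 -0.32  2.12 -0.    1.34 -0.75]
0 150 [-0.23 -0.32  2.12 -0.    1.34 -1.27]
grasp 180 [-0.7   0.08  1.85 -0.    1.21 -1.99]
180 -150 [-0.23 -0.32  2.12 -0.    1.34  0.82]
180 -120 [-0.23 -0.32  2.12 -0.    1.34  0.3 ]
180 -90 [-0.23 -0.32  2.12 -0.    1.34 -0.23]
180 -60 [-0.23 -0.32  2.12 -0.    1.34 -0.75]
180 -30 [-0.23 -0.32  2.12 -0.    1.34 -1.27]
180 0 [-0.23 -0.32  2.12 -0.    1.34 -1.8 ]
180 30 [-0.23 -0.32  2.12 -0.    1.34 -2.32]
180 60 [-0.23 -0.32  2.12 -0.    1.34 -2.84]
180 90 [-0.23 -0.32  2.12 -0.    1.34  2.92]
180 120 [-0.23 -0.32  2.12 -0.    1.34  2.39]
180 150 [-0.23 -0.32  2.12 -0.    1.34  1.87]
```

Run:
```python
from h import *
np.set_printoptions(precision=4,suppress=True)
y=np.radians(-16)
env.movep([.483,-.3115,.19],down(y))
print(env.read_time(),env.read_eef_pos(),env.read_contact_force())
env.line_to([.483,-.3115,.077],vel=.12,threshold=6)
print(env.read_time(),env.read_eef_pos(),env.read_contact_force())
env.grasp(70)
print(env.read_time(),env.read_eef_pos(),env.read_finger_gap(),env.read_grip_force(),env.read_contact_force(),env.read_wrist_torque())
crop(env.snapshot("side"),220,130,100,130,4.6,"pics/s2.png")
```

```text
3.4917 [ 0.4834 -0.311   0.19  ] [-0.2371 -1.0624  0.4947]
4.5833 [ 0.4836 -0.312   0.0781] [ 0.2564  0.2518 -0.0664]
5.2667 [ 0.4833 -0.3114  0.0775] 0.014120566029576242 68.39982390403748 [0.3651 2.6043 4.081 ] [ 0.4187 -0.0244  0.0266]
```

View pics/s2.png

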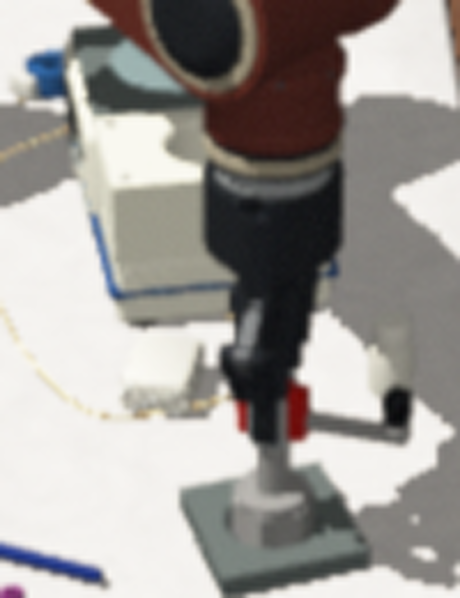

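The fingers hold the red block at its middle, (272,408), and the crank still stands upright in its dock. I'll lift it, carry it over and make the first probe.

Run:
```python
from h import *
np.set_printoptions(precision=4,suppress=True)
def st(s): print(s,round(env.read_time(),2),env.read_eef_pos(),env.read_contact_force(),env.read_wrist_torque())
env.line_to([.483,-.3115,.245],vel=.12); st("lift")
env.line_to([.442,-.0255,.235],attitude=down(np.radians(-10)),vel=.14); env.wait(.3); st("over")
crop(env.snapshot("top"),100,160,150,105,5,"pics/t3.png"); crop(env.snapshot("side"),220,80,100,120,5,"pics/s3.png")
print(env.line_to([.442,-.0255,.165],vel=.05,threshold=5)); st("in")
print(env.line_to([.442,-.0255,.145],vel=.015,threshold=4)); st("touch")
env.wait(.2); st("settle")
```

```text
lift 6.87 [ 0.4826 -0.3112  0.2437] [ 0.0079  0.4433 -2.8754] [ 0.0426  0.0576 -0.04  ]
over 9.38 [ 0.442  -0.0256  0.235 ] [ 0.2985 -0.5269 -2.9753] [-0.0163 -0.0039 -0.0365]
False
in 11.03 [ 0.4423 -0.0255  0.1654] [ 0.1701 -1.0959 -3.4309] [-0.0175  0.0464 -0.0164]
True
touch 12.12 [ 0.4419 -0.0255  0.1471] [ 0.5248 -1.1425  5.4508] [ 0.0669  0.0406 -0.0176]
settle 12.32 [ 0.4419 -0.0255  0.1471] [-0.0275 -0.5139  7.2152] [ 0.0375  0.001  -0.0687]
```

View pics/s3.png

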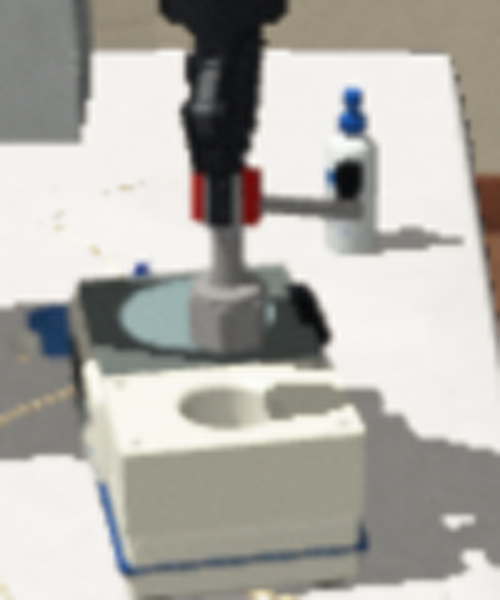

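The crank hangs upright from the fingers above the well at (230,410). It touches about 40 mm down with hardly any side force, so it's centred and riding on the corners. I'll search counter-clockwise, since that direction is locked, lifting between probes.

Run:
```python
from h import *
np.set_printoptions(precision=4,suppress=True)
xy=np.array([.442,-.0255])
for yaw in range(-5,56,5):
    q=down(np.radians(yaw))
    env.line_to([*xy,.1490],vel=.02)
    env.line_to([*xy,.1485],attitude=q,vel=.02)
    hit=env.line_to([*xy,.1435],vel=.012,threshold=4)
    p=env.read_eef_pos(); print(yaw,hit,round(env.read_time(),2),p,env.read_contact_force(),env.read_wrist_torque())
    if not hit or p[2]<.1450: break
```

```text
-5 True 13.18 [ 0.4419 -0.0255  0.1472] [-0.5662  0.1463  3.9316] [-0.005   0.0374 -0.0213]
0 True 14.03 [ 0.4419 -0.0255  0.1472] [0.4502 0.9116 4.7948] [0.0589 0.0441 0.0169]
5 True 14.88 [ 0.4419 -0.0255  0.1473] [-1.1721 -0.4081  4.3398] [ 0.0319  0.0728 -0.0239]
10 True 15.72 [ 0.4419 -0.0255  0.1472] [ 0.6901 -0.3841  4.3373] [0.0346 0.0612 0.0189]
15 True 16.57 [ 0.4419 -0.0255  0.1472] [-0.3092  0.569   3.9525] [ 0.0104  0.0561 -0.0417]
20 True 17.43 [ 0.4419 -0.0255  0.1471] [0.121  0.1351 4.0769] [ 0.0321  0.0873 -0.0219]
25 True 18.3 [ 0.4419 -0.0255  0.1468] [0.4001 0.3031 2.8824] [-0.0072  0.0213 -0.016 ]
30 False 19.47 [ 0.4419 -0.0254  0.1433] [ 0.0675  1.1279 -3.0865] [ 0.2307 -0.0279  0.0293]
```

It dropped at 30°. I'll lower it gently until it is home.

Run:
```python
from h import *
np.set_printoptions(precision=4,suppress=True)
hit=env.line_to([.442,-.0255,.128],vel=.012,threshold=5); env.wait(.2)
print(hit,env.read_time(),env.read_eef_pos(),env.read_contact_force(),env.read_wrist_torque())
```

```text
True 20.6167 [ 0.4419 -0.0253  0.1313] [-0.6154 -0.6734  5.1822] [-0.0886 -0.0216 -0.0026]
```

Run:
```python
from h import *
np.set_printoptions(precision=3,suppress=True)
p=env.read_eef_pos(); p[2]=.1313; yaw=30.
while yaw>-62:
    yaw-=5 if yaw>-35 else 1.5
    env.line_to(p,attitude=down(np.radians(yaw)),vel=.05)
    M=R.from_quat(env.read_ee_rot()).as_matrix(); act=np.degrees(np.arctan2(M[1,0],M[0,0]))
    f,t=env.read_contact_force(),env.read_wrist_torque()
    print(yaw,round(act,1),round(env.read_time(),2),f,t,round(env.read_eef_pos()[2],4))
    if t[2]>.6 or np.hypot(*f[:2])>15: break
```

```text
25.0 25.1 20.87 [0.014 3.05  1.65 ] [ 0.543 -0.067 -0.052] 0.1314
20.0 20.2 21.12 [0.201 3.978 2.026] [ 0.763 -0.021 -0.012] 0.1314
15.0 15.2 21.37 [-0.03   3.598  3.582] [ 0.79  -0.081 -0.012] 0.1314
10.0 10.2 21.62 [-1.149  4.494  3.616] [ 1.028 -0.032  0.002] 0.1314
5.0 5.2 21.87 [0.107 4.275 2.487] [ 1.106 -0.046 -0.012] 0.1314
0.0 0.2 22.12 [-0.753  5.288  3.08 ] [ 1.103 -0.065 -0.048] 0.1314
-5.0 -4.8 22.37 [-0.167  5.316  3.601] [ 1.127 -0.074  0.037] 0.1314
-10.0 -9.8 22.62 [-0.02   5.604  2.967] [ 1.111 -0.028 -0.049] 0.1314
-15.0 -14.8 22.87 [-0.653  5.262  2.561] [ 1.088 -0.061 -0.032] 0.1314
-20.0 -19.8 23.12 [-0.852  5.388  2.948] [ 1.067 -0.108 -0.051] 0.1314
-25.0 -24.8 23.37 [0.138 5.184 2.665] [ 1.107 -0.032 -0.032] 0.1314
-30.0 -29.8 23.62 [-0.847  4.937  3.005] [ 1.169 -0.138  0.028] 0.1314
-35.0 -34.8 23.87 [0.509 6.008 2.6  ] [ 1.108 -0.124 -0.013] 0.1314
-36.5 -36.3 24.12 [0.485 6.192 2.852] [ 1.171 -0.106  0.09 ] 0.1314
-38.0 -37.8 24.37 [0.014 6.25  2.135] [ 1.081 -0.107  0.106] 0.1314
-39.5 -39.3 24.62 [-0.093  5.788  3.088] [ 1.134 -0.09   0.066] 0.1314
-41.
[... 185 characters left out ...]
0.092  0.088] 0.1314
-45.5 -45.3 25.62 [1.14  5.322 2.974] [ 1.098 -0.147  0.032] 0.1314
-47.0 -46.8 25.87 [1.022 5.523 2.909] [ 1.167 -0.111  0.048] 0.1314
-48.5 -48.3 26.12 [0.909 6.42  2.547] [ 1.23  -0.104  0.074] 0.1314
-50.0 -49.8 26.37 [0.826 6.301 2.822] [ 1.131 -0.078  0.058] 0.1314
-51.5 -51.3 26.62 [0.284 5.213 2.73 ] [ 1.178 -0.108  0.066] 0.1314
-53.0 -52.8 26.87 [1.082 5.118 2.401] [ 1.184 -0.116  0.042] 0.1314
-54.5 -54.3 27.12 [0.511 6.492 2.383] [ 1.192 -0.13   0.032] 0.1314
-56.0 -55.8 27.37 [0.473 4.916 3.247] [ 1.139 -0.077  0.197] 0.1314
-57.5 -57.2 27.62 [0.584 5.979 2.792] [ 1.173 -0.168  0.525] 0.1314
-59.0 -58.7 27.87 [0.598 5.396 2.477] [ 1.247 -0.071  0.736] 0.1314
```

The torque rises sharply after about 86° (80° plus play), so that is the stop. I'll ease off within the play and look.

Run:
```python
from h import *
np.set_printoptions(precision=3,suppress=True)
p=env.read_eef_pos(); p[2]=.1313
env.line_to(p,attitude=down(np.radians(-57)),vel=.05); env.wait(.2)
print(env.read_time(),env.read_contact_force(),env.read_wrist_torque())
crop(env.snapshot("side"),220,90,100,120,5,"pics/s4.png")
```

```text
28.3167 [-0.093  5.503  3.067] [ 1.11  -0.007  0.397]
```

View pics/s4.png

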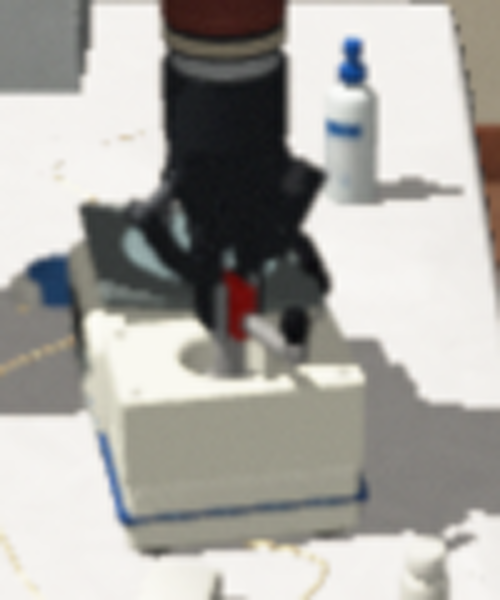

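The lid is tilted up and ajar, behind the gripper at (140,250), and the crank stands in the well at (230,370). I'll relax the torque, release and retreat straight up.

Run:
```python
from h import *
np.set_printoptions(precision=3,suppress=True)
p=env.read_eef_pos(); p[2]=.1313
env.line_to(p,attitude=down(np.radians(-56.2)),vel=.05); env.wait(.1)
print(env.read_contact_force(),env.read_wrist_torque())
env.open_gripper(); print(env.read_finger_gap(),env.read_contact_force())
p=env.read_eef_pos(); print(env.line_to([p[0],p[1],.27],vel=.1,threshold=8),env.read_eef_pos())
env.movep([.40,-.28,.30],down(np.radians(-56))); env.wait(.3)
print(env.read_time())
a=env.snapshot("side")[90:210,220:320,::-1]; b=env.snapshot("top")[150:270,100:260,::-1]
cv2.imwrite("pics/f.png",cv2.resize(np.hstack([a,b]),None,fx=3,fy=3,interpolation=cv2.INTER_CUBIC))
```

```text
[-0.59   5.263  3.982] [1.106 0.085 0.189]
0.08524240525611257 [-0.39   0.076  0.061]
False [ 0.442 -0.025  0.269]
32.2583
```

View pics/f.png

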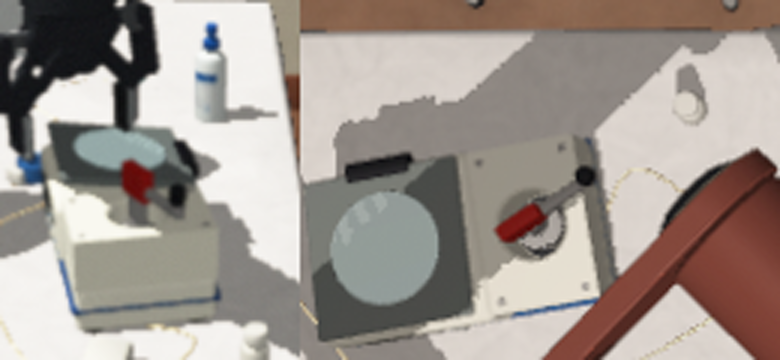

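The last picture shows the crank standing in the well with its knob at (585,175), the lid raised, and the bottle where it was. The gripper is clear of everything.

```bash
python3 -c "
from rig import env
print(env.job_done())"
```

```text
the job is handed in; nothing more can be done
None
```

The job is handed in at about 32 s: the crank dropped home on the hexagon, was turned clockwise to its stop, and still stands home in the well, and the lid is ajar.

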